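# Mount the documentation camera in its spring-plunger post holder

### The job

Take the small camera on its steel post out of the storage dock and slide the post down into the metal desk holder, past the side spring plunger, until its foot stands firmly on the stop inside; the stop sits at a different depth each time, so feel for it and push gently. Leave the camera upright and let go of it, lens looking away from the plunger's knob, and leave the other things on the desk where they are.

Things in the scene. Friction and masses are not known exactly. Their poses are not given: they have to be found in the camera images.
- camera: Loose camera on a steel post, 210 g, 166 mm tall, standing in the dock. Origin: centre of the foot's underside; z up the post, x the way the lens looks. Post 16 mm thick, its end tapering (11 mm thick at z = 5, 16 mm at z = 11 mm). On top a white box head centred on the axis, 42 (x) x 36 (y) x 50 mm (z = 116 to 166 mm), black collar 24 mm across below it. Grip the head's flat sides, along y.
- foot: Rubber foot, 10 mm in diameter, 6 mm high, fixed under the camera's post. Origin: centre of its underside (the same point and axes as the camera's origin).
- lens (a point): Centre of the camera's round lens face, 27 mm ahead (+x) of the post axis, 141 mm above the foot's underside.
- dock: Fixed grey storage block 70 x 70 x 40 mm high. Origin: centre of its underside. A vertical round hole, 18.5 mm wide and 34 mm deep, in the middle of its top; the camera's post just stands in it.
- holder: Fixed metal post holder: dark plate 80 x 80 x 8 mm, aluminium tower 44 x 44 mm on it, top at z = 80 mm. Origin: centre of the plate's underside. The plunger is on its -x face, so the lens must look to the holder's +x. A vertical round bore 18 mm wide runs down its middle. Camera contact with the holder or stop must stay gentle (foot on the stop below 30 N).
- bore_mouth (a point): Centre of the bore's mouth (2 mm chamfer), on the tower's top, 80 mm above the holder's underside. Inside the bore a flat stop carries the foot; it lies 42 to 68 mm below the mouth, set anew each time and not measurable from outside.
- plunger (a joint): Spring plunger, m: 0 = nose out, grows as pushed back (to 0.006). Its axis is 24 mm below the mouth; the round nose, 9 mm thick, stands 5.5 mm into the bore; black knob 16 mm across outside, 37-49 mm from the bore axis. Spring 6.4 N at 0, +1.6 N/mm. The foot passing the nose gives a bump of 5-14 N, then the post slides at 3-12 N with the plunger 1.5-3.5 mm back; on the stop the push rises steeply.
- tape_roll: Clear tape roll, 52 mm across, 16 mm high, lying on the desk; leave it alone. Origin: centre of its underside.
- mug: White mug, 76 mm across, 85 mm high; leave it alone. Origin: centre of its underside.
- sanitiser: Clear bottle, 56 mm across, 130 mm high; leave it alone. Origin: centre of its underside.
- stapler: Stapler, 35 x 130 x 42 mm; leave it alone. Origin: centre of its underside.
- mouse: Black computer mouse, 105 x 58 x 28 mm; leave it alone. Origin: centre of its underside.
- pen_pot: Dark pen pot, 72 mm across, 95 mm high, pens to 145 mm; leave it alone. Origin: centre of its underside.
- notepad: Notepad, 100 x 140 x 12 mm; leave it alone. Origin: centre of its underside.
Mind the look-alikes: they are no part of the job. What is shaped like the camera but purple is not meant. Leave any turquoise look-alike of the holder alone.

How it is judged:
On the way, in this order (a step that is already met when the one before it is completed fails the run):
1. the camera is lifted clear out of the dock (z of foot in the frame of dock above 0.045 m), for 0.1 s.
2. the post is in the bore and holds the plunger back (horizontal distance between foot and holder below 0.004 m and z of foot in the frame of holder below 0.05 m and value of joint plunger above 0.001 m), for 0.2 s.
At the end, for the whole second after the job is handed in: The camera stands in the holder, foot pressing on the stop (over 0.3 N, more than 38 mm below the mouth, within 4 mm of the bore axis), upright within 0.08 rad, held by the pushed-back plunger (over 1 mm), lens looking away from the plunger's knob within 0.35 rad, at rest and released (contact force between foot and anything else above 0.3 N and horizontal distance between foot and holder below 0.004 m and z of foot in the frame of holder below 0.042 m and value of joint plunger above 0.001 m and angle between camera's own z axis and vertical below 0.08 rad and angle between the x axis of camera and the x axis of holder, either way round below 0.35 rad and x of lens in the frame of holder above 0.01 m and linear speed of camera below 0.01 m/s); the robot touches nothing.
It fails at once if the camera is pressed against the holder with more than 60 N (contact force between camera and holder above 60 N).
It fails at once if the foot is rammed onto something with more than 30 N (contact force between foot and anything else above 30 N).
It fails at once if a bystander is moved by more than 30 mm (distance of any of tape_roll, mug, sanitiser, stapler, mouse, pen_pot, notepad from where it was at the start of the episode above 0.03 m).
It also fails if it takes over 64 s, if anything falls off the work surface, if the arm or the gripper's body presses on something with over 40 N, if the wrist force passes 120 N, or if a joint passes its speed limit or range.

### The arm

A 6-joint arm with a two-finger parallel gripper is mounted at the origin on the work surface. World frame = base frame: x ahead of the robot, y to its left, z up, the work surface at z = 0. Lengths are in m, angles in rad, forces in N, time in s.
With the tool pointing down it reaches from about 0.3 to 1 m from the base axis. Payload 5.1 kg.
Tool frame: the origin (TCP) lies on the front face of the gripper's body, between the roots of the fingers; the fingertips stand 78 mm ahead of it and the grasp point (between the pads) lies 59 mm ahead of it; z points along the fingers, y is the direction in which the jaws open and shut (so a half turn about z gives the same grasp; the last joint's range is limited). The gripper opens to 95 mm and grips with 3 to 60 N. Pads are 20 mm wide; open, the fingers measure 119 mm over their backs; the gripper's body (75 mm by 180 mm) begins 59 mm behind the grasp point.
Start: joints at [1.096, 0.124, 1.65, -0, 1.367, -0.083], TCP at [0.248, 0.601, 0.292] pointing down, gripper open.
Joint ranges: [-2.61, 2.61], [-1.02, 2.33], [0.03, 2.71], [-1.35, 4.49], [0.32, 2.68], [-2.91, 2.91]. Speed limits (rad/s): [2.57, 2.57, 3.14, 3.14, 3.14, 3.14].

### API

Orientations are given as a rotation vector (axis times angle).
In Python, from bench import read_state, grab_frame, close_job gives the robot as it stands.
- The arm moves only by the shell command python3 -m pendant 'ROWS'. ROWS is JSON, a list that holds one entry, the list of rows, each a list of 7 numbers: the shift along the tool's x, y, z scaled (see below), then the turn, a rotation vector about the tool's x, y, z scaled (see below), then the opening, from -1 (shut) to 1 (fully open). In form: [[[dx, dy, dz, wx, wy, wz, hand], ...]]. A call has 1 to 10 rows; each row shifts and turns the commanded pose from where the row before left it, along the tool's axes as they then stand; what a row does not reach is not made up. The controller multiplies each number of a shift by 0.2 m and each number of a turn by pi rad. A row lasts 1/8 s, in which the tool goes at most 62.5 mm and 10.7 degrees, less where a joint would pass 70% of its speed; a pose out of reach is approached as far as the arm can. A call with a number of a shift or a turn outside -1 to 1 is refused whole. A call with a gripper value outside its range is refused whole. The fingers move at their own pace and stop on an object; the grip force is fixed at half the most. Time passes only in rows, so rows that do not move let the fingers close. It gives the time, the measured TCP pose, the force and the opening at its end, in the units of the state.
- read_state(): the state, without advancing time (a new reading comes with each control period).
- grab_frame(name): name is "side" or "top" or "wrist"; returns a dict with "frame" (480x640x3 uint8, red, green, blue), "intrinsics" (3x3 intrinsics, pixels), "R" (3x3) and "t" (3): a world point X has camera coordinates R X + t; the wrist camera has in their place "mount" (4x4, takes a point from camera to tool coordinates, whose origin is the TCP and whose axes are the flange's). Camera axes: x right, y down, z forward; pixel columns grow to the right and rows downward; lengths in m; the calibration is good to about 2 mm. A picture is of the moment at which its call begins: read the wrist's pose just before it. There is no depth.
- close_job(): hands the job in, once; it reports no verdict.
The state is a dict: "clock": time; "joint_positions": joint angles; "joint_vel": joint speeds; "effort": joint torques, N m; "tool_pos": TCP position; "tcp_rot": TCP orientation; "contact_force": force on the tool from outside, world axes, zero at the start; "moment": the same for the moment, N m; "finger_gap": opening from 0.0 (shut) to 1.0 (fully open).
Only numpy, scipy, OpenCV 4.12 (cv2) and the standard library are available. Lean on these libraries where they do the work, as an engineer would, in place of code of your own. Each camera call takes 0.05 s, during which the arm holds its last target.

## Working session

There is one attempt and no reset: what is moved stays moved. The work goes in short steps, Python scripts to look and compute and a shell command to move; the robot and the scene stay as the last step left them, time stands still between calls to the robot, and variables do not carry over. Pictures are saved under pics/ and viewed, and the job is handed in when it is done.

```bash
mkdir -p pics; ls; python3 - <<'E'
from bench import *
import cv2
s=read_state();print(s)
for n in ("side","top","wrist"):
    f=grab_frame(n);cv2.imwrite(f"pics/{n}0.png",f["frame"][:,:,::-1])
    print(n,{k:v for k,v in f.items() if k!="frame"})
E
```

```text
pics
{'clock': 0.0, 'joint_positions': array([ 1.09641038e+00,  1.24513964e-01,  1.65167178e+00, -2.88060410e-05,
        1.36753038e+00, -8.26058470e-02]), 'joint_vel': array([-0.00057689, -0.00027217, -0.00051847, -0.00055789,  0.00173271,
        0.00078558]), 'effort': array([-9.25875829e-04, -4.17590761e+01, -3.59935570e+01,  7.75487535e-02,
        4.87958256e-02, -1.68733632e-04]), 'tool_pos': array([0.24800375, 0.60029795, 0.29098248]), 'tcp_rot': array([-0.6113608 , -3.0809633 ,  0.00321863]), 'contact_force': array([-0.39156219,  0.45184168, -0.42737901]), 'moment': array([ 0.00108386, -0.00662672,  0.00736678]), 'finger_gap': 1.00004462465188}
side {'intrinsics': array([[545.15947999,   0.        , 315.50536823],
       [  0.        , 545.15947999, 231.62641597],
       [  0.        ,   0.        ,   1.        ]]), 'R': array([[ 0.6913402 , -0.72252776,  0.00153748],
       [-0.51731904, -0.49647251, -0.69706245],
       [ 0.50441028,  0.48111193, -0.71700877]]), 't': array([-0.42624881,  0.38820581,  1.23840958])}
top {'intrinsics': array([[515.97203644,   0.        , 323
[... 182 characters left out ...]
      [-9.78019627e-01, -1.05570992e-02, -2.08245422e-01],
       [ 2.08224052e-01,  3.09675264e-03, -9.78076252e-01]]), 't': array([-0.00867696,  0.61794979,  1.08935302])}
wrist {'intrinsics': array([[397.6467547 ,   0.        , 323.47117381],
       [  0.        , 397.6467547 , 236.26329912],
       [  0.        ,   0.        ,   1.        ]]), 'mount': array([[ 3.92999382e-04, -9.67770178e-01, -2.51834724e-01,
         6.95248784e-02],
       [ 9.99999836e-01,  4.85181675e-04, -3.03949497e-04,
         4.74351772e-04],
       [ 4.16338852e-04, -2.51834564e-01,  9.67770210e-01,
        -9.16690983e-02],
       [ 0.00000000e+00,  0.00000000e+00,  0.00000000e+00,
         1.00000000e+00]])}
```

View pics/side0.png

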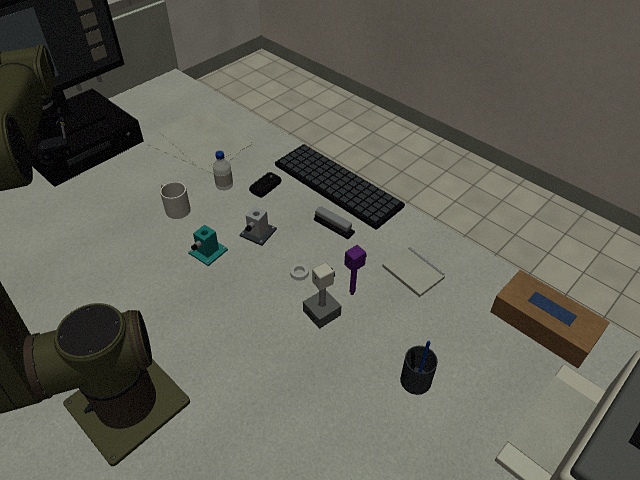

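View pics/top0.png

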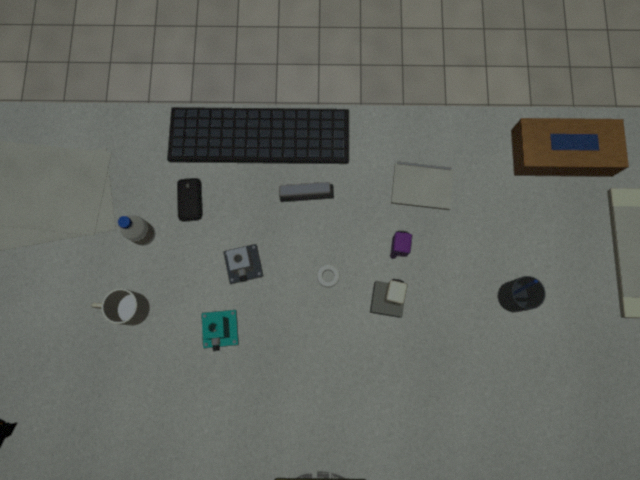

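View pics/wrist0.png

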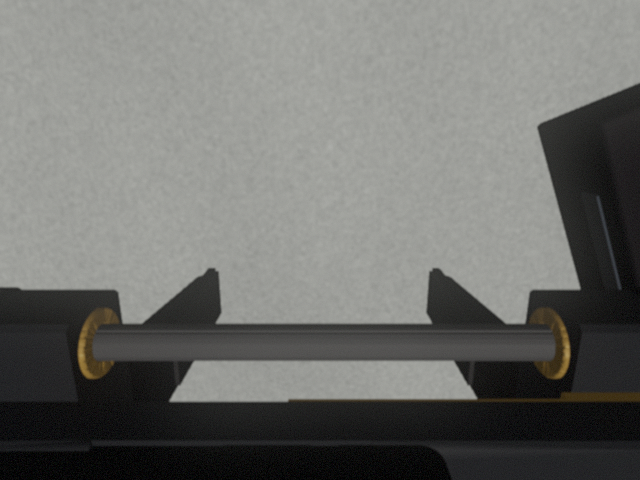

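The side view shows the white-headed camera in the grey dock at (322,290), and the top view shows it at (397,291). The purple one, at side (355,262) and top (402,243), is the look-alike. The grey holder is at side (258,225) and top (243,262). The turquoise one, at side (207,245) and top (219,328), is a decoy. I'll confirm all of these in enlarged crops.

```bash
python3 - <<'E'
import cv2,numpy as np
t=cv2.imread("pics/top0.png");s=cv2.imread("pics/side0.png")
z=lambda im,x,y,w,h:cv2.convertScaleAbs(cv2.resize(im[y:y+h,x:x+w],(400,300),interpolation=cv2.INTER_CUBIC),alpha=1.6)
a=np.vstack([np.hstack([z(t,205,233,80,60),z(t,350,260,80,60)]),np.hstack([z(s,215,195,80,60),z(s,280,250,100,75)])])
cv2.imwrite("pics/crop1.png",a)
E
```

```text
(no output)
```

View pics/crop1.png

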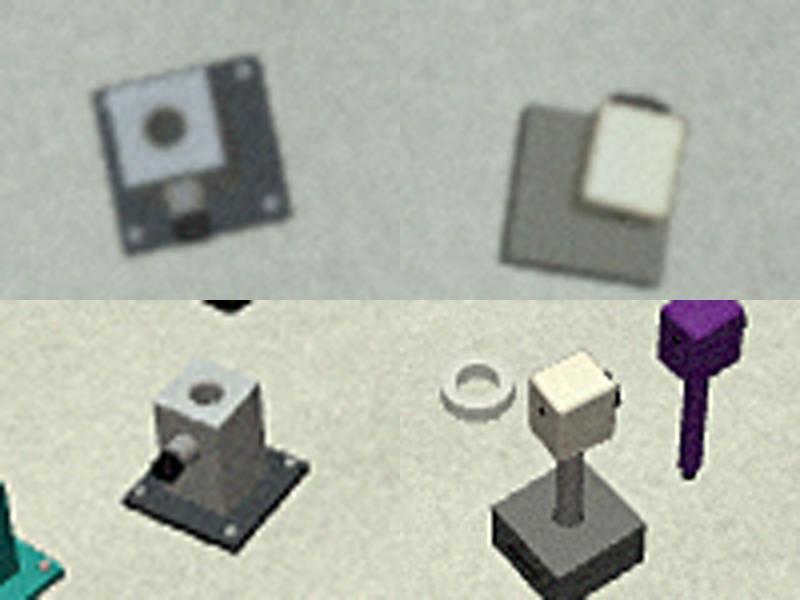

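The crops confirm it: white camera, lens toward +x (black rim at the top). The grey holder's knob points toward -x. Measuring next.

```bash
cat > h.py <<'E'
import numpy as np,cv2
from bench import *
from scipy.spatial.transform import Rotation as Ro
def cast(f,uv,z):
    K,R,t=f["intrinsics"],f["R"],f["t"]
    d=R.T@np.linalg.inv(K)@np.array([uv[0],uv[1],1.]);c=-R.T@t
    return c+d*(z-c[2])/d[2]
def wristRt(f,s):
    T=np.eye(4);T[:3,:3]=Ro.from_rotvec(s["tcp_rot"]).as_matrix();T[:3,3]=s["tool_pos"]
    W=np.linalg.inv(T@f["mount"]);return dict(intrinsics=f["intrinsics"],R=W[:3,:3],t=W[:3,3])
E
python3 - <<'E'
from h import *
f=grab_frame("top");g=grab_frame("side")
im=cv2.GaussianBlur(f["frame"],(3,3),0)
def roi(im,x,y,w,h,fn,name,z):
    c=im[y:y+h,x:x+w].astype(int);m=fn(c).astype(np.uint8)
    n,l,st,ce=cv2.connectedComponentsWithStats(m)
    i=1+np.argmax(st[1:,4]);pts=np.argwhere(l==i)[:,::-1].astype(np.float32)+[x,y]
    r=cv2.minAreaRect(pts.astype(np.float32));print(name,st[i,4],r)
    P=np.array([cast(F,p,z) for p in cv2.boxPoints(r)]);print(P[:,:2].round(4).tolist(),"centre",cast(F,pts.mean(0),z).round(4),"rect c",P.mean(0).round(4),
      "edge angles",[round(float(np.degrees(np.arctan2(*(P[(k+1)%4]-P[k])[1::-1]))),1) for k in range(4)],"len",[round(float(np.linalg.norm(P[(k+1)%4]-P[k])),4) for k in range(4)])
F=f
V=lambda c:c.max(2)
print(im[291,397],im[250,232],im[258,238],im[300,380],im[285,420], im[275,250])
roi(im,375,270,45,40,lambda c:(V(c)>185),"head",.166+.006)
roi(im,220,240,50,40,lambda c:(c[...,2]>150)&(c[...,2]-c[...,0]>5),"tower",.08)
roi(im,365,270,50,55,lambda c:(V(c)<105),"dock",.04)
roi(im,215,238,55,50,lambda c:(c[...,2]-c[...,0]>4)&(V(c)<95),"plate",.008)
roi(im,228,248,20,20,lambda c:(V(c)<110),"bore",.08)
E
```

```text
[131 136 126] [ 98 103 106] [45 46 44] [74 78 72] [110 114 109] [43 47 48]Traceback (most recent call last):
  File "<stdin>", line 14, in <module>
  File "<stdin>", line 7, in roi
    return _wrapfunc(a, 'argmax', axis=axis, out=out, **kwds)
    return bound(*args, **kwds)
ValueError: attempt to get argmax of an empty sequence
```

```bash
python3 - <<'E'
from h import *
f=grab_frame("top")
im=cv2.GaussianBlur(f["frame"],(3,3),0)
for r in (278,282,286,290,294,298,302,306): print(r,[tuple(map(int,im[r,c])) for c in range(382,414,3)])
print()
for r in (244,250,256,262,268,274,280): print(r,[tuple(map(int,im[r,c])) for c in range(222,266,4)])
E
```

```text
278 [(114, 119, 113), (113, 117, 112), (114, 118, 112), (108, 113, 107), (96, 98, 94), (101, 105, 100), (108, 112, 106), (112, 116, 110), (108, 113, 107), (110, 114, 108), (110, 114, 109)]
282 [(86, 89, 84), (92, 95, 89), (95, 98, 90), (121, 124, 113), (112, 115, 106), (97, 100, 91), (74, 76, 69), (76, 78, 72), (108, 113, 106), (112, 116, 111), (112, 117, 110)]
286 [(74, 78, 71), (73, 75, 70), (81, 81, 71), (127, 132, 123), (132, 136, 128), (130, 135, 126), (130, 134, 124), (131, 135, 124), (112, 115, 105), (111, 115, 109), (110, 115, 109)]
290 [(75, 77, 72), (71, 72, 66), (98, 98, 87), (130, 135, 127), (131, 137, 127), (130, 135, 126), (130, 135, 124), (129, 134, 122), (106, 109, 100), (112, 117, 112), (111, 116, 110)]
294 [(74, 78, 71), (69, 70, 62), (115, 116, 108), (130, 135, 128), (130, 135, 127), (130, 135, 125), (129, 135, 124), (125, 130, 118), (107, 110, 104), (110, 114, 109), (109, 113, 108)]
298 [(75, 77, 71), (69, 69, 61), (122, 126, 117), (130, 134, 127), (130, 136, 127), (129, 134, 124), (130, 135, 124), (119, 122, 110), (109, 113, 106), (110, 114, 109), (111, 114, 108)
[... 855 characters left out ...]
 58), (111, 114, 109)]
262 [(114, 119, 113), (55, 58, 60), (101, 108, 112), (96, 100, 101), (76, 79, 79), (101, 107, 110), (103, 110, 114), (51, 54, 53), (43, 47, 49), (44, 47, 49), (106, 110, 105)]
268 [(111, 115, 110), (81, 84, 82), (88, 96, 99), (93, 99, 101), (78, 80, 82), (71, 73, 74), (52, 52, 50), (48, 48, 46), (44, 48, 49), (44, 47, 51), (90, 93, 90)]
274 [(114, 119, 113), (107, 110, 105), (44, 48, 51), (46, 48, 50), (58, 60, 59), (73, 75, 76), (45, 47, 47), (42, 48, 51), (42, 46, 49), (65, 70, 73), (63, 64, 65)]
280 [(114, 117, 112), (113, 117, 112), (64, 68, 70), (46, 50, 52), (43, 47, 50), (36, 38, 35), (55, 56, 54), (94, 99, 94), (105, 109, 105), (112, 116, 110), (110, 114, 109)]
```

```bash
cat >> h.py <<'E'
def roi(F,im,x,y,w,h,fn,name,z,op=0):
    c=im[y:y+h,x:x+w].astype(int);m=fn(c).astype(np.uint8)
    if op: m=cv2.morphologyEx(m,cv2.MORPH_OPEN,np.ones((op,op),np.uint8))
    n,l,st,ce=cv2.connectedComponentsWithStats(m)
    i=1+np.argmax(st[1:,4]);pts=(np.argwhere(l==i)[:,::-1]+[x,y]).astype(np.float32)
    r=cv2.minAreaRect(pts);print(name,st[i,4],"px centroid",pts.mean(0).round(1),[np.round(k,1).tolist() for k in r])
    P=np.array([cast(F,p,z) for p in cv2.boxPoints(r)])
    print("   centroid",cast(F,pts.mean(0),z)[:2].round(4),"rect c",P.mean(0)[:2].round(4),
      "edge deg",[round(float(np.degrees(np.arctan2((P[k+1]-P[k])[1],(P[k+1]-P[k])[0]))),1) for k in range(2)],"len",[round(float(np.linalg.norm(P[(k+1)%4]-P[k])),4) for k in range(2)])
    return pts
V=lambda c:c.max(2)
E
python3 - <<'E'
from h import *
f=grab_frame("top");im=cv2.GaussianBlur(f["frame"],(3,3),0)
roi(f,im,375,270,40,40,lambda c:(V(c)>123)&(c[...,0]-c[...,2]>0),"head",.172,3)
roi(f,im,220,240,50,40,lambda c:(c[...,2]>70)&(c[...,2]-c[...,0]>2),"tower",.08,3)
roi(f,im,365,270,50,55,lambda c:(V(c)<100),"dock",.04,3)
roi(f,im,215,236,55,55,lambda c:(V(c)<98),"plate",.008,3)
roi(f,im,230,250,16,16,lambda c:(V(c)<75),"bore",.08)
roi(f,im,228,270,24,20,lambda c:(V(c)<41),"knob",.056)
g=grab_frame("side");sm=cv2.GaussianBlur(g["frame"],(3,3),0)
print([tuple(map(int,sm[r,c])) for r,c in ((268,322),(280,316),(280,328),(232,256),(234,257),(233,250))])
E
```

```text
head 263 px centroid [396.5 291.9] [[396.4, 292.0], [14.9, 17.5], 11.3]
   centroid [ 0.4865 -0.148 ] rect c [ 0.4864 -0.1479] edge deg [-12.1, -100.8] len [0.0348, 0.0295]
tower 392 px centroid [237.3 257.8] [[236.9, 258.2], [21.0, 23.2], 77.0]
   centroid [0.5671 0.1863] rect c [0.5665 0.1871] edge deg [-76.1, -164.9] len [0.0507, 0.047]
dock 794 px centroid [384.  301.5] [[387.5, 299.0], [33.5, 33.8], 8.1]
   centroid [ 0.479  -0.1382] rect c [ 0.4848 -0.1462] edge deg [-8.6, -97.6] len [0.0755, 0.075]
plate 874 px centroid [245.4 266.7] [[242.9, 264.0], [35.6, 36.3], 76.8]
   centroid [0.5588 0.1787] rect c [0.5654 0.185 ] edge deg [-75.8, -164.9] len [0.0844, 0.0845]
bore 44 px centroid [237.5 258. ] [[237.5, 258.0], [6.4, 6.4], 45.0]
   centroid [0.5668 0.1857] rect c [0.5668 0.1857] edge deg [-42.9, -133.8] len [0.0138, 0.0143]
knob 34 px centroid [243.1 277.8] [[243.0, 277.9], [4.1, 7.6], 71.6]
   centroid [0.5266 0.1754] rect c [0.5264 0.1757] edge deg [-70.6, -159.5] len [0.0167, 0.0093]
[(153, 150, 133), (64, 63, 55), (72, 70, 61), (63, 63, 59), (62, 62, 59), (61, 60, 59)]
```

```bash
cat >> h.py <<'E'
def plan(target,yawy):
    """remaining move in units of rows: turn (about tool axes) first, then shift in the turned tool frame"""
    s=read_state();R0=Ro.from_rotvec(s["tcp_rot"])
    a=np.radians(yawy);y=np.array([np.cos(a),np.sin(a),0]);z=np.array([0,0,-1.]);x=np.cross(y,z)
    R1=Ro.from_matrix(np.column_stack([x,y,z]))
    w=(R0.inv()*R1).as_rotvec()
    d=np.array(target)-s["tool_pos"]
    print("t",round(s["clock"],2),"pos",s["tool_pos"].round(4),"yaw_y",np.degrees(np.arctan2(*R0.as_matrix()[1::-1,1])).round(2),"gap",round(s["finger_gap"],3),"F",s["contact_force"].round(2),"J",s["joint_positions"].round(2))
    print("turn units",(w/np.pi).round(4),"shift units in target frame",(R1.inv().apply(d)/.2).round(4),"in current",(R0.inv().apply(d)/.2).round(4))
E
python3 -c "
from h import *
plan([.4864,-.148,.33],79.)"
```

```text
t 0.4 pos [0.2482 0.6007 0.2921] yaw_y 67.55 gap 0.999 F [-0.18  0.5   0.25] J [ 1.1   0.12  1.65 -0.    1.37 -0.08]
turn units [-0.0001 -0.     -0.0636] shift units in target frame [-1.8833 -3.4473 -0.1895] in current [-2.5301 -3.0049 -0.1888]
```

```bash
python3 -m pendant '[[[0,0,-0.1,0,0,-0.032,1],[0,0,-0.09,0,0,-0.0316,1],[-0.145,-0.265,0,0,0,0,1],[-0.145,-0.265,0,0,0,0,1],[-0.145,-0.265,0,0,0,0,1],[-0.145,-0.265,0,0,0,0,1],[-0.145,-0.265,0,0,0,0,1],[-0.145,-0.265,0,0,0,0,1],[-0.145,-0.265,0,0,0,0,1],[-0.145,-0.265,0,0,0,0,1]]]'; python3 -m pendant '[[[-0.145,-0.265,0,0,0,0,1],[-0.145,-0.265,0,0,0,0,1],[-0.145,-0.265,0,0,0,0,1],[-0.145,-0.265,0,0,0,0,1],[0,0,0,0,0,0,1],[0,0,0,0,0,0,1]]]'; python3 -c "
from h import *
plan([.4864,-.148,.33],79.)
s=read_state();f=grab_frame('wrist');cv2.imwrite('pics/w1.png',f['frame'][:,:,::-1])"
```

```text
clock: 1.65
tool_pos: [0.3952, 0.1384, 0.3306]
tcp_rot: [0.3, 3.126, 0.001]
contact_force: [1.2, -0.2, 0.0]
finger_gap: 0.994
clock: 2.4
tool_pos: [0.4683, -0.0898, 0.3301]
tcp_rot: [-0.302, -3.127, -0.001]
contact_force: [0.0, 1.0, -0.4]
finger_gap: 1.0
t 2.4 pos [ 0.4683 -0.0898  0.3301] yaw_y 78.97 gap 1.0 F [ 0.01  0.98 -0.44] J [-0.3  -0.29  1.98  0.    1.46 -1.68]
turn units [ 0.0002 -0.0002 -0.0002] shift units in target frame [-0.1443 -0.2682  0.0007] in current [-0.1445 -0.2681  0.0005]
```

View pics/w1.png

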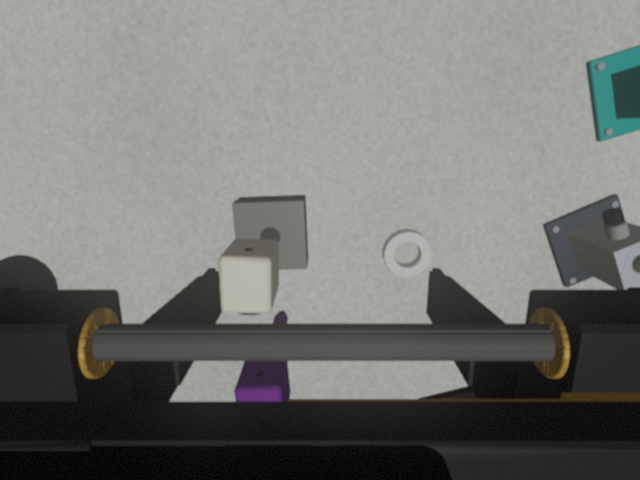

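```bash
python3 -m pendant '[[[-0.03,-0.268,0,0,0,0,1],[0,0,0,0,0,0,1],[0,0,0,0,0,0,1]]]'; python3 - <<'E'
from h import *
plan([.4864,-.148,.33],79.)
s=read_state();f=grab_frame('wrist');cv2.imwrite('pics/w2.png',f['frame'][:,:,::-1])
im=cv2.GaussianBlur(f['frame'],(3,3),0);print(im[290,330],im[260,330],im[240,330])
E
```

```text
clock: 2.82
tool_pos: [0.4641, -0.1424, 0.3304]
tcp_rot: [0.299, 3.127, 0.001]
contact_force: [0.4, 0.2, 0.3]
finger_gap: 1.0
t 2.83 pos [ 0.4641 -0.1424  0.3304] yaw_y 79.08 gap 1.0 F [0.4  0.2  0.27] J [-0.41 -0.27  1.96  0.    1.45 -1.79]
turn units [0.0002 0.0001 0.0004] shift units in target frame [-0.1147 -0.0061  0.0018] in current [-0.1147 -0.0062  0.0018]
[181 182 173] [181 182 177] [98 95 88]
```

View pics/w2.png

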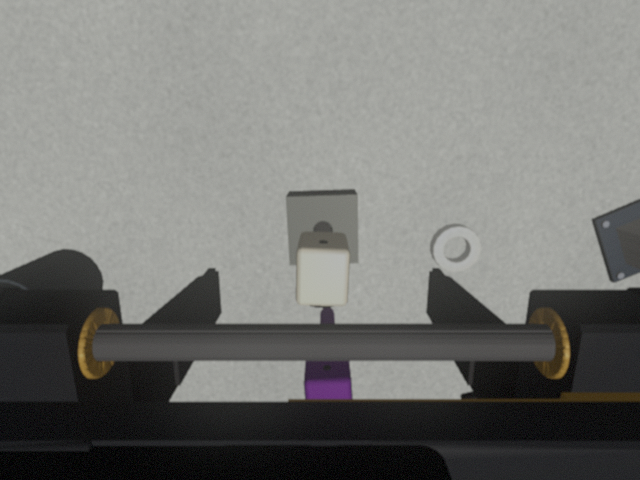

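```bash
python3 - <<'E'
from h import *
s=read_state();f=grab_frame('wrist');w=wristRt(f,s)
im=cv2.GaussianBlur(f['frame'],(3,3),0)
roi(w,im,285,225,75,88,lambda c:(c[...,0]>170)&(c[...,0]-c[...,2]>-1),"headtop",.172,3)
roi(w,im,280,180,85,90,lambda c:(V(c)<115),"dock",.04,3)
cv2.imwrite('pics/c2.png',cv2.resize(f['frame'][180:320,270:380,::-1],None,fx=5,fy=4))
E
```

```text
headtop 2393 px centroid [322.4 277.4] [[323.0, 277.0], [52.0, 46.0], 90.0]
   centroid [ 0.4876 -0.1473] rect c [ 0.4878 -0.1469] edge deg [79.1, -10.1] len [0.0302, 0.0369]
dock 1001 px centroid [322.4 236.9] [[322.8, 233.8], [51.1, 27.7], 1.4]
   centroid [ 0.494  -0.1489] rect c [ 0.4912 -0.1479] edge deg [166.8, 77.7] len [0.0283, 0.0502]
```

View pics/c2.png

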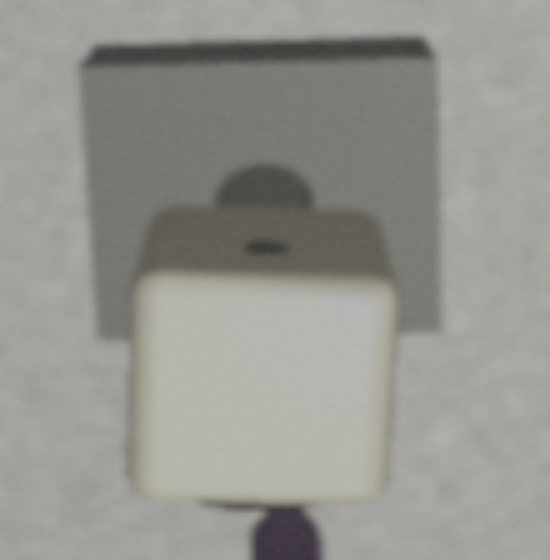

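```bash
python3 -c "
from h import *
plan([.4872,-.1474,.207],79.)"
```

```text
t 2.92 pos [ 0.4642 -0.1423  0.3303] yaw_y 79.12 gap 0.998 F [-0.17 -0.44 -0.11] J [-0.41 -0.27  1.96  0.    1.45 -1.79]
turn units [0.0001 0.0001 0.0007] shift units in target frame [-0.1177 -0.003   0.6167] in current [-0.1175 -0.0035  0.6167]
```

```bash
python3 -m pendant '[[[-0.118,-0.003,0,0,0,0,1],[0,0,0,0,0,0,1],[0,0,0.2,0,0,0,1],[0,0,0.15,0,0,0,1],[0,0,0.15,0,0,0,1],[0,0,0.117,0,0,0,1],[0,0,0,0,0,0,1],[0,0,0,0,0,0,1]]]'; python3 - <<'E'
from h import *
plan([.4872,-.1474,.207],79.)
f=grab_frame('wrist');g=grab_frame('side');cv2.imwrite('pics/w3.png',np.hstack([cv2.resize(f['frame'][160:430,190:460,::-1],(400,400)),cv2.resize(g['frame'][190:340,240:390,::-1],(400,400))]))
E
```

```text
clock: 3.92
tool_pos: [0.4875, -0.1486, 0.208]
tcp_rot: [0.3, 3.126, -0.001]
contact_force: [-0.2, -0.8, -0.4]
finger_gap: 1.0
t 3.92 pos [ 0.4875 -0.1486  0.208 ] yaw_y 79.04 gap 1.0 F [-0.19 -0.76 -0.37] J [-0.4  -0.12  2.04 -0.    1.22 -1.78]
turn units [-0.0001  0.0004  0.0002] shift units in target frame [0.0026 0.0058 0.0051] in current [0.0026 0.0058 0.0051]
```

View pics/w3.png

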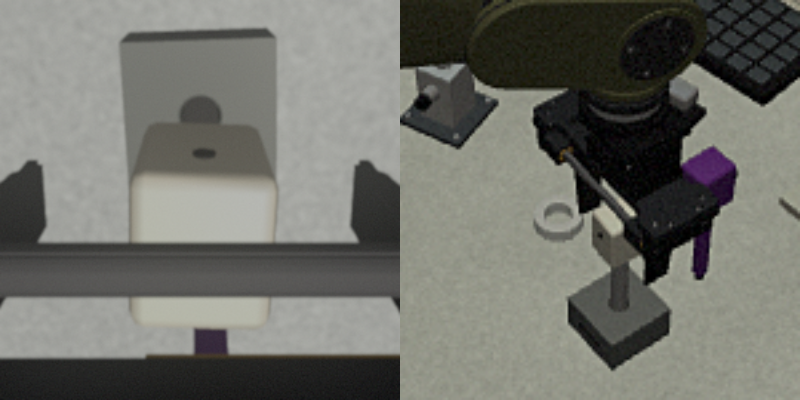

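The head at (205,250) sits centred between the fingers in the wrist view. Closing now.

```bash
python3 -m pendant '[[[0,0,0,0,0,0,-1],[0,0,0,0,0,0,-1],[0,0,0,0,0,0,-1],[0,0,0,0,0,0,-1],[0,0,0,0,0,0,-1],[0,0,0,0,0,0,-1]]]'; python3 -c "
from h import *
plan([.4875,-.1474,.28],79.)"
```

```text
clock: 4.78
tool_pos: [0.4872, -0.1489, 0.2068]
tcp_rot: [-0.301, -3.127, 0.0]
contact_force: [-0.2, 0.8, 0.1]
finger_gap: 0.423
t 4.78 pos [ 0.4872 -0.1489  0.2068] yaw_y 79.0 gap 0.423 F [-0.2   0.82  0.12] J [-0.4  -0.12  2.04 -0.    1.22 -1.78]
turn units [-0. -0. -0.] shift units in target frame [-1.000e-04  7.400e-03 -3.658e-01] in current [-1.000e-04  7.400e-03 -3.658e-01]
```

```bash
python3 -m pendant '[[[0,0,0,0,0,0,-1],[0,0,0,0,0,0,-1],[0,0,0,0,0,0,-1],[0,0,0,0,0,0,-1]]]'
```

```text
clock: 5.28
tool_pos: [0.4872, -0.1488, 0.2068]
tcp_rot: [0.301, 3.127, -0.0]
contact_force: [0.5, 0.5, -0.6]
finger_gap: 0.382
```

```bash
python3 -m pendant '[[[0,0,-0.03,0,0,0,-1],[0,0,-0.06,0,0,0,-1],[0,0,-0.08,0,0,0,-1],[0,0,-0.1,0,0,0,-1],[0,0,-0.1,0,0,0,-1],[0,0,-0.1,0,0,0,-1],[0,0,-0.1,0,0,0,-1],[0,0,0,0,0,0,-1],[0,0,0,0,0,0,-1]]]'; python3 - <<'E'
from h import *
plan([.5668,.186,.335],105.)
f=grab_frame('wrist');g=grab_frame('side');cv2.imwrite('pics/w4.png',np.hstack([cv2.resize(f['frame'][160:430,190:460,::-1],(400,400)),cv2.resize(g['frame'][170:320,240:390,::-1],(400,400))]))
E
```

```text
clock: 6.4
tool_pos: [0.4869, -0.1487, 0.3202]
tcp_rot: [-0.301, -3.126, -0.001]
contact_force: [-0.5, 0.6, -2.8]
finger_gap: 0.379
t 6.4 pos [ 0.4869 -0.1487  0.3202] yaw_y 79.0 gap 0.379 F [-0.52  0.57 -2.83] J [-0.4  -0.21  1.93 -0.    1.43 -1.78]
turn units [ 1.000e-04 -3.000e-04 -1.444e-01] shift units in target frame [-0.8189  1.5133 -0.074 ] in current [-0.0725  1.7191 -0.0737]
```

View pics/w4.png

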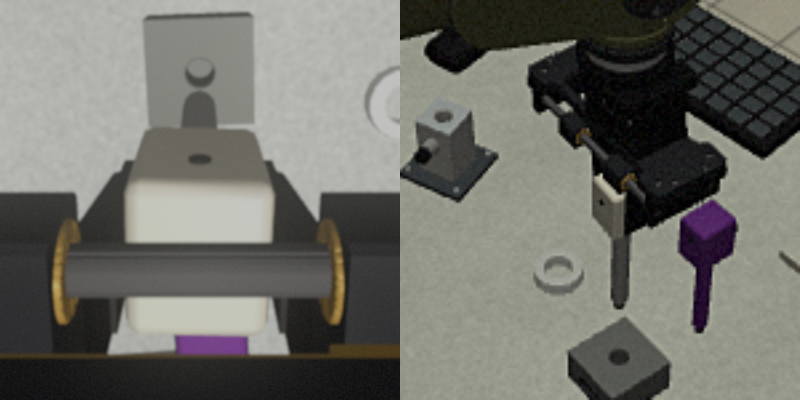

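```bash
python3 -m pendant '[[[0,0,-0.03,0,0,-0.0481,-1],[0,0,-0.03,0,0,-0.0481,-1],[0,0,-0.014,0,0,-0.0482,-1],[-0.1,0.19,0,0,0,0,-1],[-0.1,0.19,0,0,0,0,-1],[-0.1,0.19,0,0,0,0,-1],[-0.1,0.19,0,0,0,0,-1],[-0.05,0.19,0,0,0,0,-1],[0,0.1,0,0,0,0,-1],[0,0,0,0,0,0,-1]]]';python3 -m pendant '[[[0,0,0,0,0,0,-1],[0,0,0,0,0,0,-1],[0,0,0,0,0,0,-1]]]'; python3 - <<'E'
from h import *
plan([.5668,.186,.335],105.)
f=grab_frame('wrist');cv2.imwrite('pics/w5.png',f['frame'][:,:,::-1])
g=grab_frame('side');cv2.imwrite('pics/s5.png',g['frame'][:,:,::-1])
E
```

```text
clock: 7.75
tool_pos: [0.5192, 0.078, 0.3349]
tcp_rot: [0.413, -3.113, 0.001]
contact_force: [1.1, -0.4, -2.3]
finger_gap: 0.379
clock: 8.12
tool_pos: [0.5199, 0.0765, 0.3357]
tcp_rot: [-0.408, 3.115, -0.0]
contact_force: [0.2, -0.2, -3.6]
finger_gap: 0.381
t 8.12 pos [0.5199 0.0765 0.3357] yaw_y 104.92 gap 0.381 F [ 0.2  -0.19 -3.58] J [ 0.04 -0.18  1.87 -0.    1.45 -1.79]
turn units [-0.      0.     -0.0005] shift units in target frame [-0.3683  0.4679  0.0034] in current [-0.3676  0.4685  0.0033]
```

View pics/w5.png

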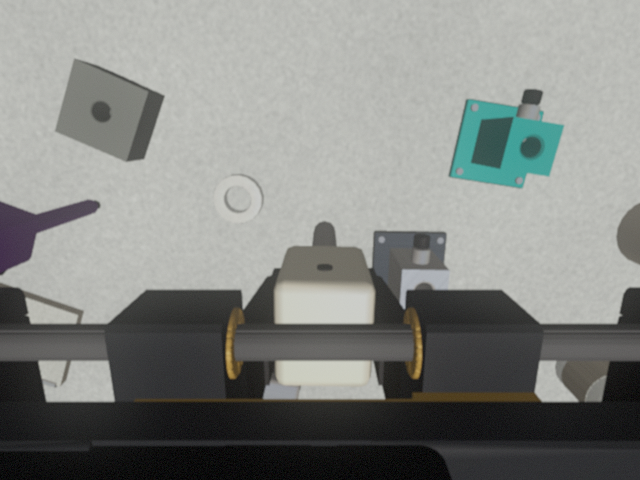

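View pics/s5.png

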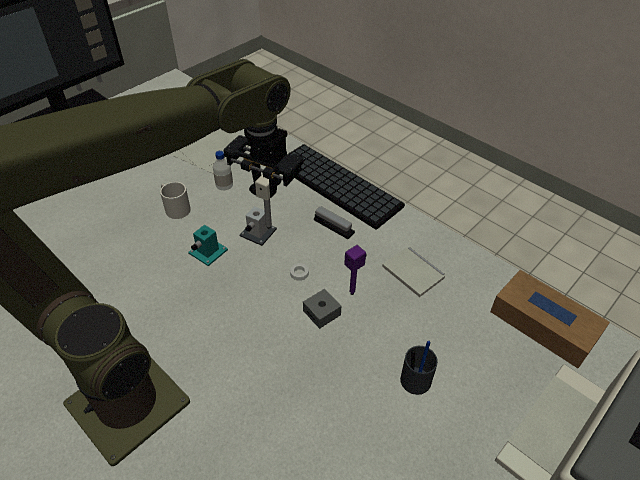

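```bash
python3 -m pendant '[[[-0.15,0,0,0,0,0,-1],[-0.15,0,0,0,0,0,-1],[0,0,0,0,0,0,-1],[0,0,0,0,0,0,-1],[0,0,0,0,0,0,-1]]]'; python3 - <<'E'
from h import *
plan([.5668,.186,.335],105.)
f=grab_frame('wrist');cv2.imwrite('pics/w6.png',f['frame'][:,:,::-1])
M=np.linalg.inv(f['mount']);
for p in ([0,0,.2008],[0,0,.1898],[.008,0,.18],[0,.008,.18],[0,-.008,.18]):
    c=M@np.r_[p,1];q=f['intrinsics']@c[:3];print(p,(q[:2]/q[2]).round(1))
cv2.imwrite('pics/c6.png',cv2.resize(f['frame'][190:330,270:480,::-1],None,fx=3.8,fy=3.8,interpolation=2))
E
```

```text
clock: 8.85
tool_pos: [0.5772, 0.0926, 0.3357]
tcp_rot: [0.41, -3.115, 0.0]
contact_force: [0.3, -0.5, -2.2]
finger_gap: 0.377
t 8.85 pos [0.5772 0.0926 0.3357] yaw_y 104.98 gap 0.377 F [ 0.31 -0.48 -2.25] J [ 0.07 -0.04  1.75 -0.    1.44 -1.76]
turn units [-0.     -0.     -0.0001] shift units in target frame [-0.0708  0.4644  0.0037] in current [-0.0706  0.4644  0.0037]
[0, 0, 0.2008] [323.9 227.9]
[0, 0, 0.1898] [323.9 231.3]
[0.008, 0, 0.18] [323.9 223.6]
[0, 0.008, 0.18] [335.3 234.7]
[0, -0.008, 0.18] [312.6 234.7]
```

View pics/c6.png

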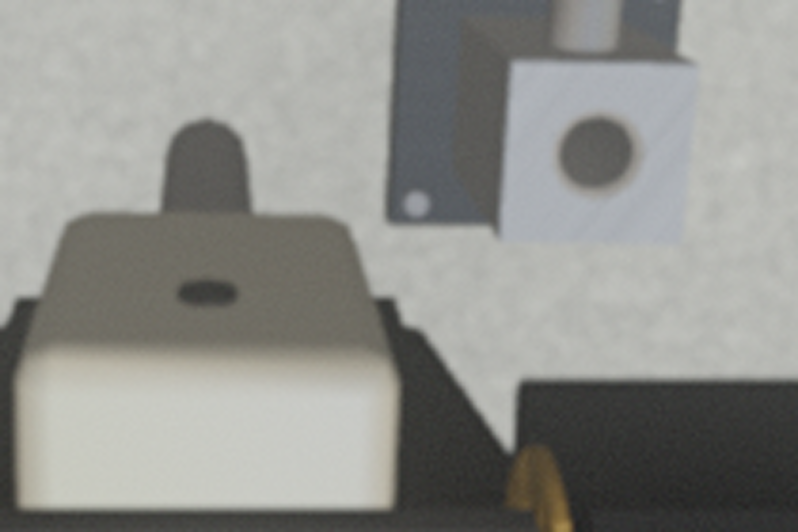

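```bash
python3 - <<'E'
from h import *
s=read_state();f=grab_frame('wrist');w=wristRt(f,s)
im=cv2.GaussianBlur(f['frame'],(3,3),0)
roi(w,im,415,218,26,26,lambda c:(V(c)<120),"bore",.08)
p=roi(w,im,398,200,60,60,lambda c:(V(c)>150)&(c[...,2]-c[...,0]>5),"tower",.08,3)
print(im[230,427],im[240,415],im[218,420],im[232,400],im[232,380])
c=f['frame'][190:250,300:350].astype(int).max(2)
for r in (222,226,230,234,240): print(r,c[r-190].tolist()[5:45:1])
plan([.5668,.186,.335],105.)
E
```

```text
bore 260 px centroid [426.5 229.6] [[426.5, 229.5], [17.0, 17.0], 90.0]
   centroid [0.5675 0.1855] rect c [0.5675 0.1855] edge deg [105.0, 19.0] len [0.0152, 0.0158]
tower 1731 px centroid [426.7 229.2] [[427.0, 229.5], [49.3, 46.6], 1.9]
   centroid [0.5671 0.1855] rect c [0.5676 0.186 ] edge deg [-164.0, 103.1] len [0.043, 0.0437]
[96 95 93] [173 177 182] [173 176 182] [90 90 88] [90 94 98]
222 [180, 183, 185, 185, 187, 185, 182, 182, 183, 185, 184, 182, 174, 159, 143, 128, 122, 112, 103, 99, 101, 114, 122, 135, 146, 165, 179, 187, 188, 186, 185, 184, 182, 182, 182, 183, 184, 181, 180, 179]
226 [186, 187, 188, 187, 186, 185, 183, 183, 178, 165, 130, 98, 92, 91, 92, 92, 93, 93, 94, 93, 92, 93, 93, 94, 91, 90, 91, 106, 140, 172, 183, 186, 184, 180, 182, 187, 188, 186, 185, 184]
230 [190, 188, 186, 184, 185, 183, 183, 177, 153, 115, 89, 91, 93, 92, 95, 95, 91, 94, 91, 93, 92, 94, 93, 92, 93, 89, 91, 87, 98, 135, 173, 184, 183, 182, 181, 180, 182, 182, 184, 181]
234 [187, 186, 186, 187, 187, 189, 188, 175, 135, 94, 90, 90, 92, 94, 89, 92, 94, 93, 93, 94, 92, 92, 90, 89, 95, 93, 91, 85, 91, 104, 145, 176, 184, 182, 183, 184, 180, 178, 179, 178]
240 [181, 181, 182, 181, 183, 183, 175, 142, 102, 89, 89, 90, 92, 91, 90, 95, 93, 92, 92, 91, 92, 94, 93, 93, 89, 91, 92, 88, 88, 90, 120, 161, 180, 182, 182, 181, 178, 178, 177, 179]
t 8.95 pos [0.5773 0.0927 0.3359] yaw_y 104.98 gap 0.375 F [-0.19  0.8  -2.58] J [ 0.07 -0.04  1.75 -0.    1.44 -1.76]
turn units [-0.      0.0001 -0.0001] shift units in target frame [-0.0702  0.4643  0.0044] in current [-0.0701  0.4643  0.0043]
```

```bash
python3 -m pendant '[[[-0.034,0.23,0,0,0,0,-1],[-0.034,0.23,0,0,0,0,-1],[0,0,0,0,0,0,-1],[0,0,0,0,0,0,-1],[0,0,0,0,0,0,-1]]]'; python3 - <<'E'
from h import *
plan([.5673,.1856,.290],105.)
E
```

```text
clock: 9.57
tool_pos: [0.5672, 0.1843, 0.3357]
tcp_rot: [-0.408, 3.115, -0.0]
contact_force: [-0.3, 0.6, -2.0]
finger_gap: 0.379
t 9.57 pos [0.5672 0.1843 0.3357] yaw_y 104.93 gap 0.379 F [-0.32  0.59 -1.99] J [ 0.22 -0.02  1.72 -0.    1.43 -1.61]
turn units [-0.0001  0.     -0.0004] shift units in target frame [-0.0024  0.0062  0.2285] in current [-0.0024  0.0063  0.2285]
```

```bash
python3 -m pendant '[[[-0.002,0.006,0.1,0,0,0,-1],[0,0,0.09,0,0,0,-1],[0,0,0.04,0,0,0,-1],[0,0,0,0,0,0,-1],[0,0,0,0,0,0,-1]]]'; python3 - <<'E'
from h import *
plan([.5673,.1856,.290],105.)
f=grab_frame('wrist');g=grab_frame('side');t=grab_frame('top')
cv2.imwrite('pics/w7.png',np.hstack([cv2.resize(f['frame'][160:320,250:410,::-1],(400,400),interpolation=2),cv2.resize(g['frame'][165:245,220:300,::-1],(400,400),interpolation=2)]))
def pr(F,X):
    q=F["intrinsics"]@(F["R"]@np.array(X)+F["t"]);return (q[:2]/q[2]).round(1)
print("side: mouth",pr(g,[.5673,.1856,.08]),"foot",pr(g,[.5673,.1856,.089]))
E
```

```text
clock: 10.2
tool_pos: [0.5675, 0.1865, 0.2902]
tcp_rot: [-0.41, 3.114, 0.0]
contact_force: [-0.4, -0.3, -2.5]
finger_gap: 0.379
t 10.2 pos [0.5675 0.1865 0.2902] yaw_y 104.99 gap 0.379 F [-0.37 -0.27 -2.54] J [ 0.23  0.01  1.77 -0.    1.36 -1.6 ]
turn units [-0.      0.0003 -0.    ] shift units in target frame [ 0.002  -0.0042  0.0009] in current [ 0.002  -0.0042  0.0009]
side: mouth [256.7 213. ] foot [256.4 210.7]
```

View pics/w7.png

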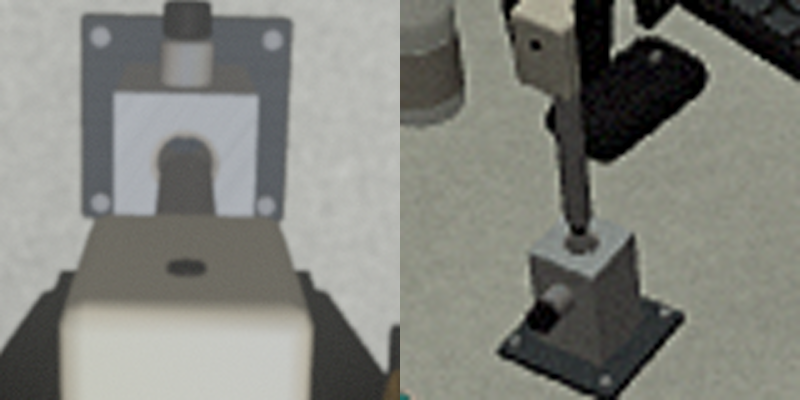

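```bash
python3 -m pendant '[[[0.0,-0.005,0,0,0,0,-1],[0,0,0,0,0,0,-1],[0,0,0,0,0,0,-1]]]'; python3 - <<'E'
from h import *
plan([.5673,.1856,.290],105.)
f=grab_frame('wrist');g=grab_frame('side')
cv2.imwrite('pics/w8.png',np.hstack([cv2.resize(f['frame'][190:250,295:355,::-1],(400,400),interpolation=2),cv2.resize(g['frame'][195:225,240:270,::-1],(400,400),interpolation=2)]))
E
```

```text
clock: 10.72
tool_pos: [0.5674, 0.1855, 0.2897]
tcp_rot: [-0.41, 3.115, -0.0]
contact_force: [0.3, 0.2, -2.8]
finger_gap: 0.372
t 10.72 pos [0.5674 0.1855 0.2897] yaw_y 104.99 gap 0.372 F [ 0.28  0.21 -2.82] J [ 0.23  0.01  1.77 -0.    1.36 -1.61]
turn units [-0.      0.     -0.0001] shift units in target frame [ 0.0005  0.0008 -0.0013] in current [ 0.0005  0.0008 -0.0013]
```

View pics/w8.png

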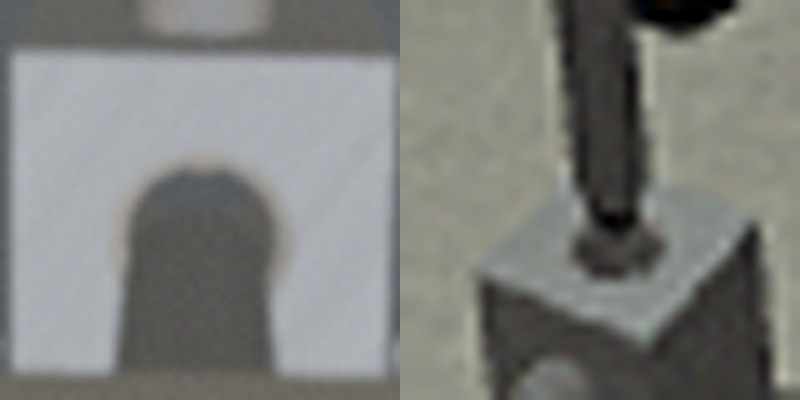

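```bash
python3 -m pendant '[[[0,0,0.02,0,0,0,-1],[0,0,0.02,0,0,0,-1],[0,0,0.015,0,0,0,-1],[0,0,0,0,0,0,-1],[0,0,0,0,0,0,-1]]]';python3 -m pendant '[[[0,0,0.02,0,0,0,-1],[0,0,0.02,0,0,0,-1],[0,0,0.015,0,0,0,-1],[0,0,0,0,0,0,-1]]]'; python3 -c "
from h import *
plan([.5673,.1856,.250],105.);print(read_state()['moment'])"
```

```text
clock: 11.45
tool_pos: [0.5675, 0.1855, 0.2787]
tcp_rot: [-0.41, 3.115, -0.0]
contact_force: [-0.5, 0.4, -1.4]
finger_gap: 0.377
clock: 11.95
tool_pos: [0.5674, 0.1855, 0.2672]
tcp_rot: [0.41, -3.114, -0.0]
contact_force: [-0.5, 1.0, -2.8]
finger_gap: 0.385
t 11.95 pos [0.5674 0.1855 0.2672] yaw_y 104.99 gap 0.385 F [-0.52  0.97 -2.78] J [ 0.23  0.03  1.8   0.    1.32 -1.61]
turn units [ 0.0001 -0.0001 -0.0001] shift units in target frame [0.0003 0.0004 0.0862] in current [0.0003 0.0004 0.0862]
[ 0.16880995 -0.04127048 -0.00412165]
```

```bash
for i in 1; do python3 -m pendant '[[[0,0,0.015,0,0,0,-1],[0,0,0.015,0,0,0,-1]]]'; python3 -m pendant '[[[0,0,0.01,0,0,0,-1],[0,0,0.01,0,0,0,-1]]]';python3 -m pendant '[[[0,0,0.01,0,0,0,-1],[0,0,0.01,0,0,0,-1]]]'; done
```

```text
clock: 12.2
tool_pos: [0.5674, 0.1855, 0.2615]
tcp_rot: [-0.41, 3.115, -0.0]
contact_force: [-0.7, 0.3, -2.4]
finger_gap: 0.381
clock: 12.45
tool_pos: [0.568, 0.1855, 0.2583]
tcp_rot: [-0.41, 3.113, 0.0]
contact_force: [2.0, -0.6, -0.3]
finger_gap: 0.383
clock: 12.7
tool_pos: [0.5682, 0.1858, 0.2549]
tcp_rot: [-0.409, 3.112, 0.001]
contact_force: [1.6, 1.9, 3.0]
finger_gap: 0.379
```

```bash
python3 -m pendant '[[[0,0,0.01,0,0,0,-1],[0,0,0.01,0,0,0,-1]]]'; python3 -m pendant '[[[0,0,0.01,0,0,0,-1],[0,0,0.01,0,0,0,-1]]]';python3 -m pendant '[[[0,0,0.01,0,0,0,-1],[0,0,0.01,0,0,0,-1]]]'; python3 -c "
from h import *
plan([.5673,.1856,.250],105.);print(read_state()['moment'])"
```

```text
clock: 12.95
tool_pos: [0.5684, 0.186, 0.2523]
tcp_rot: [-0.409, 3.111, 0.002]
contact_force: [-0.1, 0.4, 11.8]
finger_gap: 0.38
clock: 13.2
tool_pos: [0.5684, 0.1861, 0.2496]
tcp_rot: [-0.409, 3.111, 0.002]
contact_force: [-1.2, 1.3, 13.0]
finger_gap: 0.376
clock: 13.45
tool_pos: [0.5682, 0.1859, 0.2434]
tcp_rot: [-0.409, 3.112, 0.001]
contact_force: [1.2, 1.6, 5.7]
finger_gap: 0.374
t 13.45 pos [0.5682 0.1859 0.2434] yaw_y 104.99 gap 0.374 F [1.16 1.59 5.68] J [ 0.23  0.04  1.82  0.    1.28 -1.61]
turn units [ 0.0001  0.0011 -0.    ] shift units in target frame [ 0.0047 -0.0001 -0.033 ] in current [ 0.0046 -0.0001 -0.033 ]
[ 0.58811579 -0.47230086  0.03656974]
```

```bash
for i in 1 2; do :; done; python3 -m pendant '[[[0,0,0.006,0,0,0,-1],[0,0,0.006,0,0,0,-1]]]'; python3 -m pendant '[[[0,0,0.006,0,0,0,-1],[0,0,0.006,0,0,0,-1]]]';python3 -m pendant '[[[0,0,0.006,0,0,0,-1],[0,0,0.006,0,0,0,-1]]]'
```

```text
clock: 13.7
tool_pos: [0.5679, 0.1862, 0.2401]
tcp_rot: [-0.409, 3.113, 0.003]
contact_force: [2.7, 4.4, 6.7]
finger_gap: 0.378
clock: 13.95
tool_pos: [0.5681, 0.1862, 0.2387]
tcp_rot: [-0.409, 3.112, 0.002]
contact_force: [0.7, 4.0, 10.6]
finger_gap: 0.38
clock: 14.2
tool_pos: [0.5681, 0.186, 0.2366]
tcp_rot: [-0.41, 3.112, 0.002]
contact_force: [0.5, 4.1, 10.3]
finger_gap: 0.373
```

```bash
python3 -m pendant '[[[0,0,0,0,0,0,-1]]]'; python3 -m pendant '[[[0,0,0.005,0,0,0,-1],[0,0,0.005,0,0,0,-1]]]';python3 -m pendant '[[[0,0,0,0,0,0,-1]]]'; python3 -c "
from h import *
plan([.5673,.1856,.250],105.);print(read_state()['moment'])"
```

```text
clock: 14.32
tool_pos: [0.568, 0.186, 0.2361]
tcp_rot: [-0.41, 3.112, 0.002]
contact_force: [0.7, 3.1, 7.1]
finger_gap: 0.38
clock: 14.58
tool_pos: [0.5681, 0.186, 0.2347]
tcp_rot: [-0.41, 3.112, 0.002]
contact_force: [0.1, 3.0, 10.9]
finger_gap: 0.378
clock: 14.7
tool_pos: [0.5681, 0.186, 0.2342]
tcp_rot: [-0.41, 3.112, 0.002]
contact_force: [0.7, 3.2, 8.4]
finger_gap: 0.378
t 14.7 pos [0.5681 0.186  0.2342] yaw_y 104.99 gap 0.378 F [0.66 3.25 8.35] J [ 0.23  0.05  1.83  0.    1.26 -1.61]
turn units [ 0.0003  0.0008 -0.    ] shift units in target frame [ 0.0042 -0.001  -0.0788] in current [ 0.004  -0.001  -0.0789]
[ 0.92762727 -0.35674265 -0.05837437]
```

```bash
python3 -m pendant '[[[0,0.002,0.005,0,0,0,-1],[0,0.001,0.005,0,0,0,-1]]]';python3 -m pendant '[[[0,0,0,0,0,0,-1]]]'; python3 -m pendant '[[[0,0,0.005,0,0,0,-1],[0,0,0.005,0,0,0,-1]]]';python3 -m pendant '[[[0,0,0.0,0,0,0,-1]]]'; python3 -c "
from h import *
f=grab_frame('wrist');g=grab_frame('side')
cv2.imwrite('pics/w9.png',np.hstack([cv2.resize(f['frame'][160:410,200:450,::-1],(400,400)),cv2.resize(g['frame'][165:245,220:300,::-1],(400,400),interpolation=2)]))"
```

```text
clock: 14.95
tool_pos: [0.568, 0.1863, 0.2325]
tcp_rot: [-0.41, 3.112, 0.0]
contact_force: [0.4, 1.7, 9.6]
finger_gap: 0.38
clock: 15.08
tool_pos: [0.568, 0.1863, 0.232]
tcp_rot: [-0.41, 3.112, 0.0]
contact_force: [0.6, 3.1, 7.5]
finger_gap: 0.375
clock: 15.32
tool_pos: [0.568, 0.1863, 0.2305]
tcp_rot: [-0.41, 3.112, 0.0]
contact_force: [0.0, 2.1, 11.3]
finger_gap: 0.376
clock: 15.45
tool_pos: [0.568, 0.1863, 0.23]
tcp_rot: [-0.41, 3.112, 0.0]
contact_force: [1.8, 3.0, 7.9]
finger_gap: 0.376
```

View pics/w9.png

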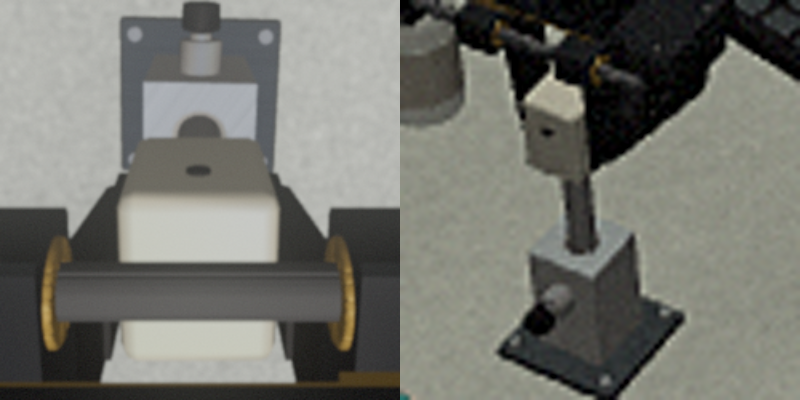

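The post is sliding into the bore upright, with the side view showing the head at (555,130) and the mouth at (582,245). I'll keep creeping down.

```bash
python3 -m pendant '[[[0,0.001,0.005,0,0,0,-1],[0,0.0,0.005,0,0,0,-1]]]';python3 -m pendant '[[[0,0,0.005,0,0,0,-1],[0,0,0,0,0,0,-1]]]'; python3 -m pendant '[[[0,0,0.005,0,0,0,-1],[0,0,0.005,0,0,0,-1]]]';python3 -m pendant '[[[0,0,0.0,0,0,0,-1]]]'
```

```text
clock: 15.8
tool_pos: [0.568, 0.1864, 0.2285]
tcp_rot: [-0.41, 3.112, -0.0]
contact_force: [0.9, 1.3, 9.4]
finger_gap: 0.378
clock: 16.05
tool_pos: [0.568, 0.1864, 0.2271]
tcp_rot: [-0.41, 3.112, -0.0]
contact_force: [2.5, 2.1, 6.9]
finger_gap: 0.377
clock: 16.3
tool_pos: [0.5681, 0.1864, 0.2267]
tcp_rot: [-0.41, 3.112, -0.0]
contact_force: [-2.0, 0.7, 17.2]
finger_gap: 0.376
clock: 16.42
tool_pos: [0.5681, 0.1864, 0.2267]
tcp_rot: [-0.41, 3.112, -0.0]
contact_force: [-0.6, 2.0, 14.0]
finger_gap: 0.379
```

```bash
python3 -m pendant '[[[0,0,0.003,0,0,0,-1],[0,0,0,0,0,0,-1]]]'; python3 -c "
from h import *
plan([.5681,.1864,.2267],105.);print(read_state()['moment'])"
```

```text
clock: 16.68
tool_pos: [0.5682, 0.1864, 0.2268]
tcp_rot: [-0.41, 3.112, -0.0]
contact_force: [-1.5, 2.1, 17.2]
finger_gap: 0.375
t 16.68 pos [0.5682 0.1864 0.2268] yaw_y 105.0 gap 0.375 F [-1.46  2.12 17.18] J [ 0.23  0.06  1.83 -0.    1.25 -1.61]
turn units [-0.0001  0.0009  0.    ] shift units in target frame [ 0.0003 -0.0001  0.0003] in current [ 0.0003 -0.0001  0.0003]
[ 0.37448834  0.49667064 -0.0403556 ]
```

The stop is felt: the tool stalls at z=0.2267 and the push rises to about 17 N. Releasing now while still pressing gently.

```bash
python3 -m pendant '[[[0,0,0,0,0,0,1],[0,0,0,0,0,0,1],[0,0,0,0,0,0,1],[0,0,0,0,0,0,1],[0,0,0,0,0,0,1],[0,0,0,0,0,0,1],[0,0,0,0,0,0,1],[0,0,0,0,0,0,1]]]'; python3 -c "
from h import *
plan([.5681,.1864,.2267],105.)
f=grab_frame('wrist');g=grab_frame('side')
cv2.imwrite('pics/w10.png',np.hstack([cv2.resize(f['frame'][160:410,200:450,::-1],(400,400)),cv2.resize(g['frame'][165:245,220:300,::-1],(400,400),interpolation=2)]))"
```

```text
clock: 17.68
tool_pos: [0.5672, 0.1863, 0.2229]
tcp_rot: [-0.41, 3.115, -0.0]
contact_force: [0.2, -0.0, 0.1]
finger_gap: 0.998
t 17.68 pos [0.5672 0.1863 0.2229] yaw_y 104.99 gap 0.998 F [ 0.2  -0.03  0.13] J [ 0.23  0.06  1.84 -0.    1.24 -1.61]
turn units [-0.  0. -0.] shift units in target frame [-0.0043 -0.0004 -0.0188] in current [-0.0043 -0.0004 -0.0188]
```

View pics/w10.png

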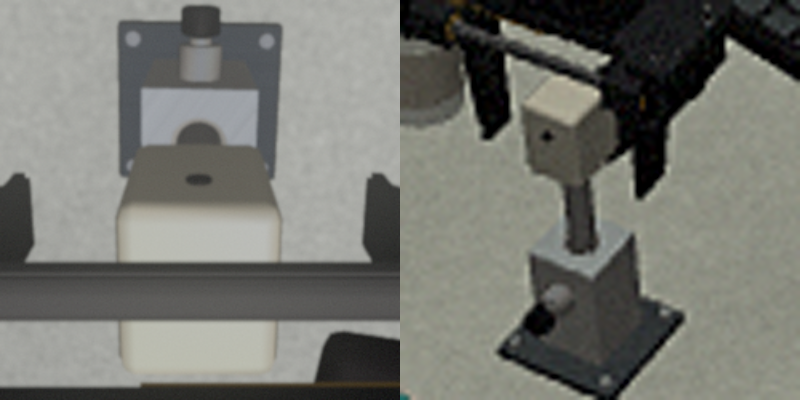

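The camera is released and upright, with open fingers clear on both sides. Retreating upward to check depth and tilt.

```bash
python3 -m pendant '[[[0,0,-0.05,0,0,0,1],[0,0,-0.1,0,0,0,1],[0,0,-0.2,0,0,0,1],[0,0,-0.25,0,0,0,1],[0,0,-0.25,0,0,0,1],[0.25,0,0,0,0,0,1],[0.25,0,0,0,0,0,1],[0.25,0,0,0,0,0,1],[0.25,0,0,0,0,0,1],[0,0,0,0,0,0,1]]]'; python3 - <<'E'
from h import *
def pr(F,X):
    q=F["intrinsics"]@(F["R"]@np.array(X)+F["t"]);return (q[:2]/q[2]).round(1)
plan([.5681,.1864,.2267],105.)
g=grab_frame('side');t=grab_frame('top')
cv2.imwrite('pics/s11.png',g['frame'][:,:,::-1]);cv2.imwrite('pics/t11.png',t['frame'][:,:,::-1])
cv2.imwrite('pics/w11.png',np.hstack([cv2.resize(t['frame'][220:300,200:280,::-1],(400,400),interpolation=2),cv2.resize(g['frame'][165:245,220:300,::-1],(400,400),interpolation=2)]))
for z in (.026,.036,.043): print("foot z",z,"side head bottom/top axis",pr(g,[.5676,.186,z+.116]),pr(g,[.5676,.186,z+.166]),"top",pr(t,[.5676,.186,z+.166]))
im=cv2.GaussianBlur(t["frame"],(3,3),0)
roi(t,im,215,225,55,50,lambda c:(V(c)>123)&(c[...,0]-c[...,2]>0),"head",.192,3)
E
```

```text
clock: 19.02
tool_pos: [0.3721, 0.1342, 0.3954]
tcp_rot: [-0.409, 3.109, 0.001]
contact_force: [0.3, 0.3, 0.6]
finger_gap: 1.0
t 19.02 pos [0.3721 0.1342 0.3954] yaw_y 105.0 gap 1.0 F [0.31 0.3  0.56] J [ 0.21 -0.52  2.03 -0.    1.62 -1.62]
turn units [-0.0001  0.0018 -0.    ] shift units in target frame [-1.0142 -0.0014  0.8433] in current [-1.0093e+00 -1.0000e-03  8.4910e-01]
foot z 0.026 side head bottom/top axis [254.9 196.8] [253.5 183. ] top [228.1 248. ]
foot z 0.036 side head bottom/top axis [254.7 194.1] [253.2 180.2] top [227.2 247. ]
foot z 0.043 side head bottom/top axis [254.5 192.2] [253.  178.2] top [226.5 246.4]
head 171 px centroid [220.6 233.3] [[223.0, 235.5], [21.0, 16.0], 90.0]
   centroid [0.5972 0.2025] rect c [0.5929 0.1974] edge deg [-89.4, -177.2] len [0.0319, 0.0427]
```

View pics/w11.png

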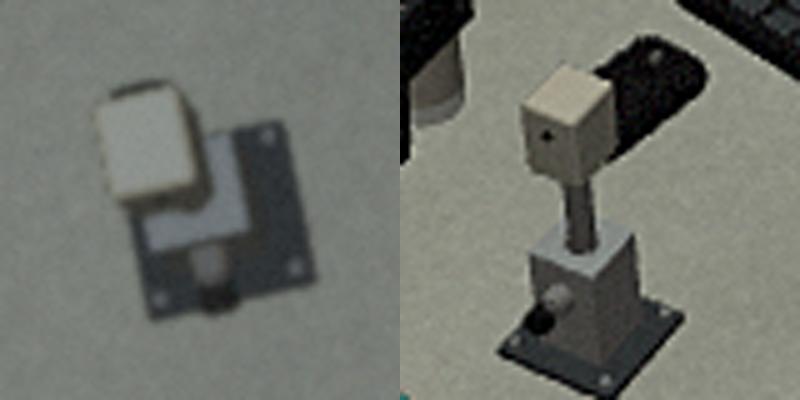

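View pics/t11.png

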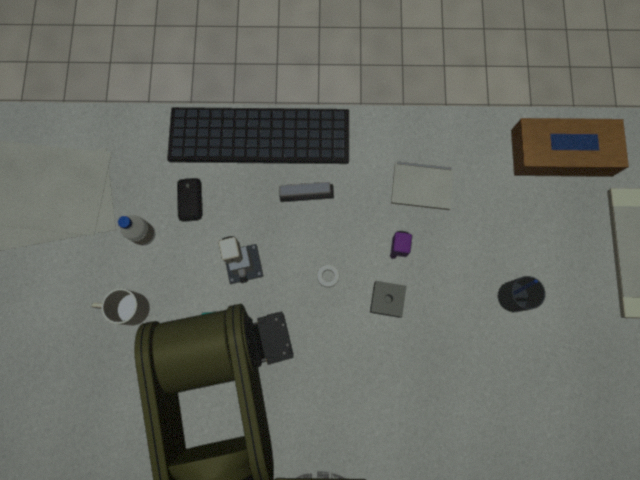

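The top view shows the head centre at about (229.6,248.6), against (228.1,248.0) predicted for an upright camera with the foot at z≈0.026. The side view shows it at (253.7,183.6), against (253.5,183.0). The lens rim is on the side away from the knob, and the other things haven't moved. Handing in.

```bash
python3 -m pendant '[[[0,0,0,0,0,0,1],[0,0,0,0,0,0,1],[0,0,0,0,0,0,1]]]'; python3 -c "
from bench import *
print(close_job())"
```

```text
clock: 19.5
tool_pos: [0.3746, 0.1347, 0.3925]
tcp_rot: [0.41, -3.113, 0.0]
contact_force: [-0.1, 0.7, -0.6]
finger_gap: 0.998
the job is handed in; nothing more can be done
None
```

I took the white camera out of the dock and slid its post into the grey holder, past the plunger, until the foot met the stop. Then I let go, backed the arm away, and handed in at about 19.5 s.

- **Insertion:** Passing the plunger gave a bump of about 15 N, then the post slid at roughly 9–14 N, the top of that a little above the expected 12 N. The push then rose to about 17 N on the force reading (about 20 N with the camera's weight) while the tool stopped moving. That puts the foot about 54 mm below the mouth, at z ≈ 0.026 m.
- **Last checks:** After release, the side view matched an upright camera at that depth to within a pixel. The top view was about 1.5 pixels (2.5 mm) off sideways, which is within the calibration plus a slight lean. The lens looks away from the knob, nothing else in the top view appears to have moved (the turquoise holder was hidden by the arm), and the robot touches nothing.
- **Not checked directly:** I couldn't read the plunger position or the resting force on the foot. Both are inferred from the forces I felt on the way in.
- **Failed measurement:** The last automatic outline of the head in the top view picked up the wrong area, so I read that position from the enlarged picture by eye.

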